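# Refit the washer's timer knob and hold it pushed in

## Robot

A 6-joint arm with a two-finger parallel gripper is mounted at the origin on the work surface. World frame = base frame: x ahead of the robot, y to its left, z up, the work surface at z = 0. Lengths are in m, angles in rad, forces in N, time in s.
With the tool pointing down it reaches from about 0.275 to 0.725 m from the base axis. Payload 5.6 kg.
Tool frame: the origin (TCP) lies midway between the tips of the shut fingers; the grasp point (between the pads) lies 19 mm behind it; z points along the fingers, y is the line along which they close (so a half turn about z gives the same grasp; the last joint's range is limited). The gripper opens to 85 mm and grips with 20 to 120 N. Pads are 22 mm wide; open, the fingers measure 114 mm over their backs; the gripper's body (76 mm by 85 mm) begins 54 mm behind the grasp point. The pads swing forward as they close: fully open they stand 13 mm farther back than shut.
Start: joints at [-0.988, 0.255, 0.108, 0, -1.424, -0.285], TCP at [0.161, -0.526, 0.231] pointing down, gripper open.
Joint ranges: [-2.95, 2.95], [-1.21, 1.97], [-1.09, 1.5], [-2.87, 1.71], [-2.94, -0.07], [-3.05, 3.05]. Speed limits (rad/s): [2.57, 2.57, 3.14, 3.14, 3.14, 3.14].

## Interface

Orientations are given as [roll, pitch, yaw] about the fixed x, y, z axes, in that order (R = Rz(yaw) Ry(pitch) Rx(roll)).
In Python, from plant import get_obs, optics, finish_job gives the robot as it stands.
- The arm moves only by the shell command python3 -m handwheel 'ROWS'. ROWS is JSON, a list that holds one entry, the list of rows, each a list of 7 numbers: the shift along the tool's x, y, z in units of 25 mm (1.0 is 25 mm), then the turn, a rotation vector about the tool's x, y, z in units of 5 degrees (1.0 is 5 degrees), then the finger opening in mm, from 0 to 85.4. In form: [[[x, y, z, rx, ry, rz, claw], ...]]. A call has 1 to 8 rows; each row is the pose to reach, as a shift and turn from the pose commanded when the call began, along the tool's axes at that moment; what a row does not reach only later rows make up. A row lasts 1/10 s, in which the tool goes at most 50 mm and 8.59 degrees, less where a joint would pass 70% of its speed; a pose out of reach is approached as far as the arm can. A call with a gripper value outside its range is refused whole. The fingers move at their own pace and stop on an object; the grip force is fixed at half the most. Time passes only in rows, so rows that repeat a pose let the fingers close. It gives the time, the measured TCP pose, the force, the opening and the grip force at its end, in the units of the state.
- get_obs(): the state, without advancing time (a new reading comes with each control period).
- optics.get_image(name): name is "scene" or "top"; returns a dict with "frame" (420x560x3 uint8, red, green, blue), "mtx" (3x3 intrinsics, pixels), "rvec" (rotation vector, rad) and "tvec" (3), from world to camera coordinates, as OpenCV has them. Camera axes: x right, y down, z forward; pixel columns grow to the right and rows downward; lengths in m; the calibration is good to about 2 mm. A picture is of the moment at which its call begins. There is no depth.
- finish_job(): hands the job in; it is judged then, once.
The state is a dict: "clock": time; "joint_pos": joint angles; "joint_vel": joint speeds; "effort": joint torques, N m; "eef_pos": TCP position; "tcp_rot": TCP orientation; "contact_force": force on the tool from outside, world axes, zero at the start; "moment": the same for the moment, N m; "opening": opening from 0.0 (shut) to 1.0 (fully open); "grip_force": force on a finger pad.
Only numpy, scipy, OpenCV 4.12 (cv2) and the standard library are available. Lean on these libraries where they do the work, as an engineer would, in place of code of your own. Each camera call takes 0.05 s, during which the arm holds its last target. There are 200 camera calls.

## Task

The big white timer knob has come off the washer's control panel and lies in the blue parts tray: pick it up, turn it so that its flat-sided hole matches the D-shaped brass stem standing on the panel, and push it fully home on the stem. Then keep pressing so that knob and stem stay pushed all the way in against the spring, and finish like that, still pressing on the knob. Leave everything else where it is.

Things in the scene. Friction and masses are not known exactly. Their poses are not given: they have to be found in the camera images.
- timer_knob: Big white timer knob, about 60 g, standing skirt down in one bay of the tray. Origin: centre of its underside, z up its axis. Round skirt 56 mm across at the bottom, 52 mm on top, 21 mm high; on it a grip bar 14 mm wide (y), 48 mm long (x), from 21 to 42 mm above the underside. A red stripe on the bar's top and end face marks its +x end, the side of the hole's flat.
- knob_hole (a point): Centre of the end of the D-shaped hole in the knob's underside, on its axis, 16 mm above the underside; axes as the knob's. The hole is 16 mm deep, its round part 16 mm across, its flat wall on the +x (red stripe) side, 2 mm from the axis (a half-moon hole); mouth chamfered 1 mm. It meets stem_top when the knob is fully home.
- stem_top (a point): Middle of the top face of the upright brass D-stem on the control panel; frame turns with the stem, z up. The stem is 14 mm across with one flat on its +x side, 1 mm from the axis (a half-moon), top edge chamfered 1 mm; unpressed its top is 25 mm above the panel's face. When the knob is fully home the stem's top touches the end of the hole, the knob's origin 16 mm below this point.
- dial (a joint): Angle of stem and dial disc about the upright axis, rad, counterclockwise from above; at 0 the flat faces the panel's +x. It differs each time and turns only against 0.08 N m of friction. The white dial disc (74 mm, 1.5 mm thick) at the stem's foot has a red stripe that points to the side of the flat.
- stem (a joint): How far the stem is pushed down into the panel, m: 0 up, 0.005 all the way in (hard stop). A spring returns it: 3 N to start moving, 8 N when all the way in. A home knob pushed all the way in stays 4 mm clear of the panel's face.
- panel: The washer's control panel, fixed, lying face up: white box 170 mm (x) by 380 mm (y) by 60 mm high with a grey face. Origin: centre of its underside. The stem stands 110 mm from the origin towards -y. Two small fixed knobs, 17 mm high, are 130 mm and more from the stem.
- tray: Blue parts tray, fixed: 130 mm (x) by 330 mm (y), 20 mm high, floor 4 mm thick, two low walls (18 mm high) split it into three bays 110 mm apart along y. Origin: centre of its underside.
- small_knob: Small round grey knob, 36 mm across, 22 mm high, in another bay of the tray; origin under its centre. Leave it alone.
- dosing_cap: Green plastic dosing cup, 52 mm across, 42 mm high, in another bay of the tray; origin under its centre. Leave it alone.
- detergent: Orange detergent bottle, 80 mm across, 200 mm high, at the back; origin under its centre. Leave it alone.
- pin_jar: Amber jar with steel lid, 80 mm across, 110 mm high, near the robot on its left; origin under its centre. Leave it alone.
- screwdriver: Red-handled screwdriver, about 200 mm long, lying behind the tray. Leave it alone.
- scrub_brush: Blue scrubbing brush, 130 by 46 mm, 46 mm high, standing on its bristles behind the panel; origin under its centre. Leave it alone.
- bowl: Dark red bowl, 150 mm across, 60 mm high, near the robot on its right; origin under its centre. Leave it alone.
Things that resemble listed ones, but are neither listed nor needed, are in the scene too. Of the things that look like the timer_knob, the smallest one is meant.

How it is judged:
By the outcome, as a careful person would: the job done as asked, in the order asked, and still so for the second after the job is handed in, while the arm keeps its last pose, push and grip.
It also fails if it takes over 42 s, if anything falls off the work surface, if the arm or the gripper's body presses on something with over 40 N, if the wrist force passes 120 N, or if a joint passes its speed limit or range.

## Working session

There is one attempt and no reset: what is moved stays moved. The work goes in short steps, Python scripts to look and compute and a shell command to move; the robot and the scene stay as the last step left them, time stands still between calls to the robot, and variables do not carry over. Pictures are saved under pics/ and viewed, at most 10 in all, crops included, and the job is handed in when it is done.

```bash
ls; mkdir -p pics; python3 - <<'E'
from plant import get_obs, optics
import cv2
o=get_obs();print(o)
for n in("scene","top"):
    d=optics.get_image(n);cv2.imwrite(f"pics/{n}0.png",d["frame"][:,:,::-1]);print(n,d["mtx"],d["rvec"],d["tvec"])
E
```

```text
pics
{'clock': 0.0, 'joint_pos': array([-9.88425389e-01,  2.55744285e-01,  1.06999212e-01, -4.76352303e-04,
       -1.42391934e+00, -2.84575622e-01]), 'joint_vel': array([-0.00068715,  0.00147543, -0.00211589, -0.00103742,  0.00093501,
        0.00123084]), 'effort': array([-1.27486968e-03, -3.86626160e+01,  2.37943089e+01,  5.36525220e+00,
       -6.07432201e-03, -5.64501295e-05]), 'eef_pos': array([ 0.16126999, -0.52529603,  0.23039489]), 'tcp_rot': array([ 3.13966742e+00, -7.23249119e-05, -2.84386742e+00]), 'contact_force': array([ 0.6003594 ,  0.10397844, -0.81748233]), 'moment': array([-0.00997021, -0.01070516, -0.03605331]), 'grip_force': 0.0, 'opening': 1.0012890557943215}
scene [[460.2432025    0.         278.75768834]
 [  0.         460.2432025  209.53682406]
 [  0.           0.           1.        ]] [ 2.25805805  0.66536525 -0.27816954] [-0.42507775 -0.18200984  1.33411344]
top [[448.03633108   0.         274.55560257]
 [  0.         448.03633108 208.76635695]
 [  0.           0.           1.        ]] [ 2.19941859 -2.1808492   0.06415679] [-0.07867522  0.52444529  1.21900792]
```

View pics/scene0.png

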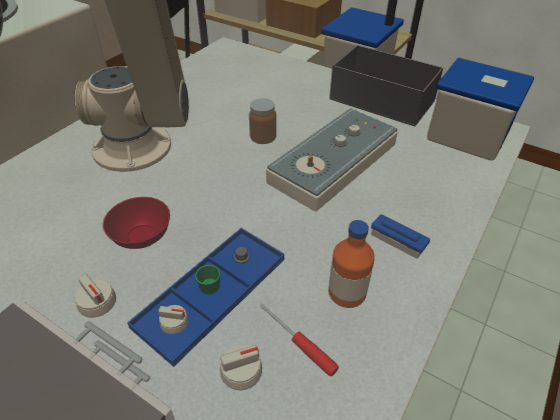

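View pics/top0.png

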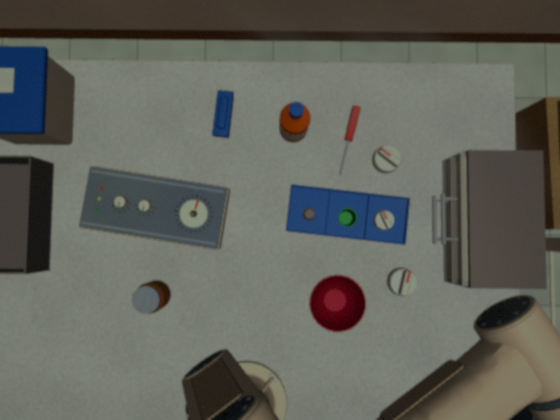

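Knob look-alikes: scene (95,295)/top (403,281), loose on the table; scene (173,318)/top (385,220), in the tray; scene (241,366)/top (387,158), loose on the table. The description (in a tray bay, the smallest) picks the one in the tray at (173,318)/(385,220). The stem and dial are at scene (310,165), top (194,213). I'll check this with a close crop.

```bash
cat > h.py <<'E'
import cv2, numpy as np
from plant import get_obs, optics
class V:
    def __init__(s,n):
        d=optics.get_image(n); s.im=d["frame"]; s.K=d["mtx"]; s.r=np.array(d["rvec"],float).reshape(3); s.t=np.array(d["tvec"],float).reshape(3)
        s.R=cv2.Rodrigues(s.r)[0]; s.P=s.K@np.c_[s.R,s.t]; s.c=-s.R.T@s.t
    def plane(s,uv,z):
        d=s.R.T@np.linalg.inv(s.K)@np.r_[uv,1.]; return s.c+d*(z-s.c[2])/d[2]
    def px(s,p): q=s.P@np.r_[p,1.]; return q[:2]/q[2]
    def hsv(s): return cv2.cvtColor(s.im,cv2.COLOR_RGB2HSV).astype(int)
def tri(a,b,ua,ub):
    X=cv2.triangulatePoints(a.P,b.P,np.float64(ua).reshape(2,1),np.float64(ub).reshape(2,1)).ravel(); return X[:3]/X[3]
def crop(v,c,h,S=400):
    x,y=map(int,c); return cv2.resize(v.im[y-h:y+h,x-h:x+h,::-1],(S,S),interpolation=cv2.INTER_CUBIC)
E
python3 - <<'E'
from h import *
s,t=V("scene"),V("top")
a=[crop(s,(173,318),25,300),crop(t,(385,220),25,300)];b=[crop(s,(310,165),25,300),crop(t,(194,213),25,300)]
cv2.imwrite("pics/c1.png",np.vstack([np.hstack(a),np.hstack(b)]))
print(tri(s,t,(173,318),(385,220)),tri(s,t,(310,163),(194,213)))
E
```

```text
[ 0.49845868 -0.37612021  0.01762369] [0.50971607 0.13875122 0.06697509]
```

View pics/c1.png

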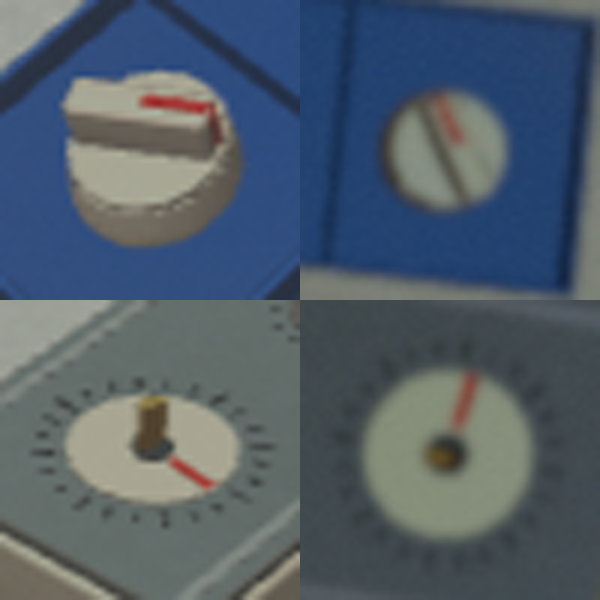

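The crop confirms the choice: the tray knob has its bar and red stripe at top crop (448,120), pointing up-left. On the dial, the brass stem is at the centre and the stripe points to top crop (465,400). Now I'll measure both.

```bash
cat > meas.py <<'E'
from h import *
def big(m):
    n,l,st,c=cv2.connectedComponentsWithStats(m.astype(np.uint8)); 
    k=1+np.argmax(st[1:,4]); return l==k
def roi(v,c,h):
    m=np.zeros(v.im.shape[:2],bool); x,y=map(int,c); m[y-h:y+h,x-h:x+h]=1; return m
def red(v,c,h): H=v.hsv(); return big(((H[...,0]<10)|(H[...,0]>170))&(H[...,1]>110)&(H[...,2]>90)&roi(v,c,h))
def ell(m):
    k=max(cv2.findContours(m.astype(np.uint8),0,1)[0],key=cv2.contourArea); return cv2.fitEllipse(cv2.convexHull(k))
def cen(m): y,x=np.nonzero(m); return np.array([x.mean(),y.mean()])
E
python3 - <<'E'
from meas import *
s,t=V("scene"),V("top")
print("cams",s.c,t.c)
uk=[(173,318),(385,220)];ud=[(310,166),(194,213)]
# dial
E=[];Rd=[]
for v,u in zip((s,t),ud):
    H=v.hsv();r=red(v,u,22); w=((H[...,2]>125)&(H[...,0]<50)&(H[...,1]>15)&roi(v,u,20))|r
    e=ell(big(w));E.append(np.array(e[0]));Rd.append(cen(r));print("dial",e,cen(r),r.sum())
c=tri(s,t,*E);q=tri(s,t,*Rd);print("disc",c,"stripe",q)
for v,e,r in zip((s,t),E,Rd):
    a,b=v.plane(e,.0615),v.plane(r,.0615);d=(b-a)[:2];print("yaw",np.degrees(np.arctan2(d[1],d[0])),a,np.hypot(*d))
# knob
E=[];Rd=[]
for v,u in zip((s,t),uk):
    H=v.hsv();r=red(v,u,14);notblue=~((H[...,0]>95)&(H[...,0]<130)&(H[...,1]>90))&roi(v,u,16)
    m=big(notblue);e=ell(m);E.append(np.array(e[0]));Rd.append(cen(r));print("knob",e,m.sum(),cen(r),r.sum())
print("knobc",tri(s,t,*E),"stripe",tri(s,t,*Rd))
for v,e,r in zip((s,t),E,Rd):
    y,x=np.nonzero(red(v,u,14)) if v is t else np.nonzero(red(v,uk[0],14))
    a=v.plane(e,.018);b=v.plane(r,.046);d=(b-a)[:2];print("yaw",np.degrees(np.arctan2(d[1],d[0])),a,b,np.hypot(*d))
    P=np.array([v.plane(p,.046)[:2] for p in zip(x,y)]);w_,V_=np.linalg.eigh(np.cov(P.T));print("pca",np.degrees(np.arctan2(V_[1,1],V_[0,1])),w_)
# bar corners estimated from crop (6x) in the scene view
B=[s.plane(np.array(p)/6+[148,293],.046)[:2] for p in((78,79),(65,107),(212,124),(214,102))]
print(np.round(B,4),"mid",np.mean(B,0))
E
```

```text
cams [ 0.94328162 -0.68626603  0.79557279] [ 0.45093407 -0.07643549  1.24821034]
dial ((309.88470458984375, 164.23876953125), (17.965585708618164, 29.3918514251709), 92.61761474609375) [316.81818182 168.63636364] 11
dial ((193.10830688476562, 213.3378448486328), (26.141860961914062, 26.586580276489258), 79.3022232055664) [196.11111111 204.11111111] 9
disc [0.50859978 0.14193178 0.06046842] stripe [0.53316268 0.13418191 0.06202654]
yaw -14.107919778367204 [0.50936303 0.14091542 0.0615    ] 0.024438301529403218
yaw -16.9555990880967 [0.5083681 0.1416181 0.0615   ] 0.02571519770488473
knob ((172.2422332763672, 318.260986328125), (29.698871612548828, 32.191246032714844), 131.7958526611328) 722 [177.30434783 309.95652174] 23Traceback (most recent call last):
  File "<stdin>", line 16, in <module>
  File "meas.py", line 7, in red
    def red(v,c,h): H=v.hsv(); return big(((H[...,0]<10)|(H[...,0]>170))&(H[...,1]>110)&(H[...,2]>90)&roi(v,c,h))
                                      ~~~^^^^^^^^^^^^^^^^^^^^^^^^^^^^^^^^^^^^^^^^^^^^^^^^^^^^^^^^^^^^^^^^^^^^^^^^
  File "meas.py", line 4, in big
    k=1+np.argmax(st[1:,4]); return l==k
        ~~~~~~~~~^^^^^^^^^^
    return _wrapfunc(a, 'argmax', axis=axis, out=out, **kwds)
    return bound(*args, **kwds)
ValueError: attempt to get argmax of an empty sequence
```

```bash
cat >> meas.py <<'E'
def redw(v,c,h):
    f=v.im.astype(float); w=np.clip(f[...,0]-f[...,1]-18,0,None)*roi(v,c,h); w[~big(w>8)]=0; return w
def wc(w): y,x=np.mgrid[:w.shape[0],:w.shape[1]]; return np.array([(w*x).sum(),(w*y).sum()])/w.sum()
def lin(v,w,z):
    y,x=np.nonzero(w); P=np.array([v.plane(p,z)[:2] for p in zip(x,y)]); a=w[y,x]
    e,U=np.linalg.eigh(np.cov(P.T,aweights=a)); return np.degrees(np.arctan2(U[1,1],U[0,1]))%180, np.sqrt(e)*1e3
E
python3 - <<'E'
from meas import *
s,t=V("scene"),V("top")
uk=[(173,318),(385,220)];ud=[(310,166),(194,213)]
E=[];Rd=[]
for v,u in zip((s,t),uk):
    H=v.hsv();nb=~((H[...,0]>95)&(H[...,0]<130)&(H[...,1]>90))&roi(v,u,16)
    e=ell(big(nb));w=redw(v,u,14);E.append(np.array(e[0]));Rd.append(wc(w));print(e,Rd[-1],(w>0).sum(),"line",lin(v,w,.046))
    a=v.plane(E[-1],.018);b=v.plane(Rd[-1],.046);d=(b-a)[:2];print("yaw",np.degrees(np.arctan2(d[1],d[0])),a,b,np.hypot(*d))
print("knobc",tri(s,t,*E),"stripe",tri(s,t,*Rd))
B=np.array([s.plane(np.array(p)/6+[148,293],.046)[:2] for p in((78,79),(65,107),(212,124),(214,102))])
d=B[2]+B[3]-B[0]-B[1];print(np.round(B,4),"mid",B.mean(0),"baryaw",np.degrees(np.arctan2(d[1],d[0])))
for v,u in zip((s,t),ud):
    w=redw(v,u,22);print("dial",wc(w),lin(v,w,.0615))
E
```

```text
((172.22837829589844, 318.2674560546875), (29.679410934448242, 32.19224548339844), 132.11190795898438) [177.24228153 310.06593407] 36 line (np.float64(19.04701043964647), array([1.86965726, 7.35729055]))
yaw 33.346914525577404 [ 0.49975906 -0.3762149   0.018     ] [ 0.51141034 -0.36854778  0.046     ] 0.01394765381472008
((383.60540771484375, 219.6876983642578), (20.197336196899414, 21.14153480529785), 85.37281036376953) [384.48739496 214.90756303] 15 line (np.float64(25.97379871357211), array([1.43008323, 5.24152921]))
yaw 20.12565431219121 [ 0.49744161 -0.37391174  0.018     ] [ 0.50924372 -0.36958679  0.046     ] 0.012569605790282715
knobc [ 0.49761677 -0.37477008  0.01431068] stripe [ 0.51014341 -0.36892652  0.04539164]
[[ 0.4792 -0.3789]
 [ 0.4831 -0.3889]
 [ 0.5265 -0.3683]
 [ 0.5216 -0.3618]] mid [ 0.50261495 -0.37446981] baryaw 23.68403140348981
dial [316.51793722 168.44618834] (np.float64(163.69813891155798), array([1.71410156, 7.16531317]))
dial [196.04275534 204.22565321] (np.float64(166.1539044361512), array([1.29381574, 6.24978377]))
```

```bash
cat > go.py <<'E'
import sys,numpy as np
from scipy.spatial.transform import Rotation as Ro
from plant import get_obs
x,y,z,yaw=map(float,sys.argv[1:5]); o=get_obs(); R=Ro.from_euler("xyz",o["tcp_rot"])
T=Ro.from_euler("xyz",[np.pi,0,np.radians(yaw)])
d=R.inv().apply(np.array([x,y,z])-o["eef_pos"])/.025; r=np.degrees((R.inv()*T).as_rotvec())/5
print(np.round(d,2),np.round(r,2),o["clock"],np.round(o["eef_pos"],4),np.round(np.degrees(o["tcp_rot"]),2),np.round(o["contact_force"],1))
E
python3 go.py .499 -.3745 .12 -156
```

```text
[-14.69   1.82   4.45] [ 0.    0.   -1.39] 0.4 [ 0.1614 -0.5257  0.2312] [ 179.99    0.   -162.94] [ 0.2  0.5 -0.5]
```

```bash
python3 -m handwheel '[[[-14.69,1.82,1,0,0,-1.39,50],[-14.69,1.82,1,0,0,-1.39,50],[-14.69,1.82,1,0,0,-1.39,50],[-14.69,1.82,1,0,0,-1.39,50],[-14.69,1.82,1,0,0,-1.39,50],[-14.69,1.82,1,0,0,-1.39,50],[-14.69,1.82,1,0,0,-1.39,50],[-14.69,1.82,4.45,0,0,-1.39,50]]]'
python3 -m handwheel '[[[0,0,0,0,0,0,50]]]'
python3 go.py .499 -.3745 .12 -156
python3 - <<'E'
from h import *
s,t=V("scene"),V("top")
cv2.imwrite("pics/c2.png",np.hstack([crop(s,(173,290),50),crop(t,(385,215),40)]))
E
```

```text
clock: 1.2
eef_pos: [0.4981, -0.3784, 0.1641]
tcp_rot: [-3.13, 0.008, -2.718]
contact_force: [1.7, -1.4, -0.4]
opening: 0.584
grip_force: 0.0
clock: 1.3
eef_pos: [0.4895, -0.3744, 0.1517]
tcp_rot: [3.13, -0.006, -2.72]
contact_force: [-1.5, -0.9, -1.9]
opening: 0.584
grip_force: 0.0
[-0.35 -0.17  1.26] [ 0.13 -0.07  0.03] 1.3 [ 0.4895 -0.3744  0.1517] [ 179.35   -0.34 -155.86] [-1.5 -0.9 -1.9]
```

View pics/c2.png

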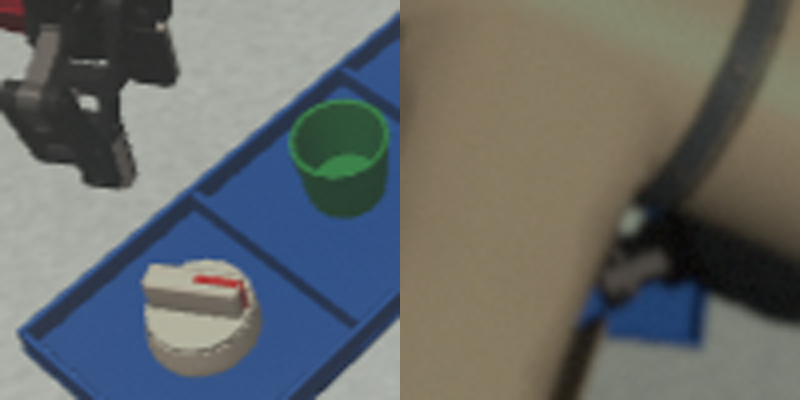

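The knob is undisturbed at scene crop (200,310), and the gripper hangs above it at scene crop (100,120). The arm blocks the top view. I'll descend to just above the bar.

```bash
python3 -m handwheel '[[[0,0,0,0,0,0,50],[0,0,0,0,0,0,50]]]'
python3 go.py .499 -.3745 .07 -156
```

```text
clock: 1.6
eef_pos: [0.4908, -0.3797, 0.1617]
tcp_rot: [-3.138, 0.002, -2.724]
contact_force: [-0.3, -0.5, 0.7]
opening: 0.588
grip_force: 0.0
[-0.38  0.07  3.67] [-0.04  0.03 -0.01] 1.6 [ 0.4908 -0.3797  0.1617] [-1.7979e+02  1.3000e-01 -1.5605e+02] [-0.3 -0.5  0.7]
```

```bash
python3 -m handwheel '[[[-0.38,0.07,1.5,0,0,0,50],[-0.38,0.07,2.6,0,0,0,50],[-0.38,0.07,3.5,0,0,0,50],[-0.38,0.07,3.5,0,0,0,50],[-0.38,0.07,3.5,0,0,0,50]]]'
python3 go.py .499 -.3745 .03 -156
python3 - <<'E'
from h import *
s,t=V("scene"),V("top")
cv2.imwrite("pics/c3.png",crop(s,(173,300),40,600))
o=get_obs();print(s.px(o["eef_pos"]))
E
```

```text
clock: 2.1
eef_pos: [0.4989, -0.3739, 0.0733]
tcp_rot: [-3.14, 0.001, -2.723]
contact_force: [0.0, -0.2, 0.3]
opening: 0.584
grip_force: 0.0
[ 0.01 -0.02  1.73] [-0.02  0.01 -0.  ] 2.1 [ 0.4989 -0.3739  0.0733] [-1.7988e+02  4.0000e-02 -1.5601e+02] [ 0.  -0.2  0.3]
[168.32282757 300.68301583]
```

View pics/c3.png

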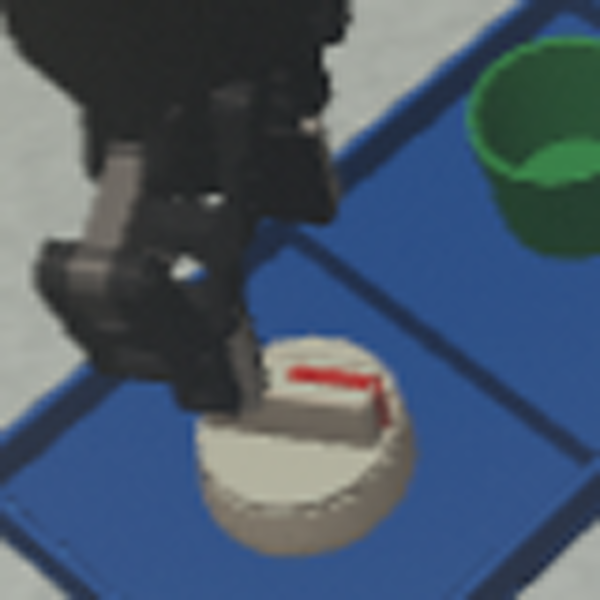

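Fingertips at crop (210,405) and (320,215) straddle the bar, whose top is at (320,385). Next: descend, close and lift.

```bash
python3 -m handwheel '[[[0,0,0.9,0,0,0,50],[0,0,1.76,0,0,0,50],[0,0,1.76,0,0,0,50],[0,0,1.76,0,0,0,50],[0,0,1.76,0,0,0,0],[0,0,1.76,0,0,0,0],[0,0,1.76,0,0,0,0],[0,0,1.76,0,0,0,0]]]'
python3 -m handwheel '[[[0,0,0,0,0,0,0],[0,0,0,0,0,0,0]]]'; python3 go.py .499 -.3745 .029 -156
```

```text
clock: 3.0
eef_pos: [0.4995, -0.3735, 0.029]
tcp_rot: [-3.139, 0.001, -2.722]
contact_force: [0.3, 0.7, 5.4]
opening: 0.146
grip_force: 61.0
clock: 3.2
eef_pos: [0.4995, -0.3735, 0.0291]
tcp_rot: [-3.139, 0.001, -2.722]
contact_force: [0.3, 0.4, 6.6]
opening: 0.148
grip_force: 61.0
[ 0.04 -0.03  0.  ] [-0.03  0.01  0.01] 3.2 [ 0.4995 -0.3735  0.0291] [-1.7986e+02  7.0000e-02 -1.5596e+02] [0.3 0.4 6.6]
```

```bash
python3 -m handwheel '[[[0,0,-0.4,0,0,0,0],[0,0,-1.5,0,0,0,0],[0,0,-3,0,0,0,0],[0,0,-4.5,0,0,0,0],[0,0,-5,0,0,0,0],[0,0,-5,0,0,0,0],[0,0,-5,0,0,0,0]]]'; python3 go.py .5087 .1415 .155 -195.3
python3 - <<'E'
from h import *
s,t=V("scene"),V("top")
c=s.px(get_obs()["eef_pos"]);print(c)
cv2.imwrite("pics/c4.png",crop(s,c,35,600))
E
```

```text
clock: 3.9
eef_pos: [0.4981, -0.3722, 0.1514]
tcp_rot: [3.14, -0.001, -2.723]
contact_force: [-0.7, -0.1, -0.9]
opening: 0.149
grip_force: 60.1
[-8.75 18.6  -0.11] [ 0.02 -0.01  7.86] 3.9 [ 0.4981 -0.3722  0.1514] [ 1.7989e+02 -3.0000e-02 -1.5600e+02] [-0.7 -0.1 -0.9]
[161.09800056 274.19185579]
```

View pics/c4.png

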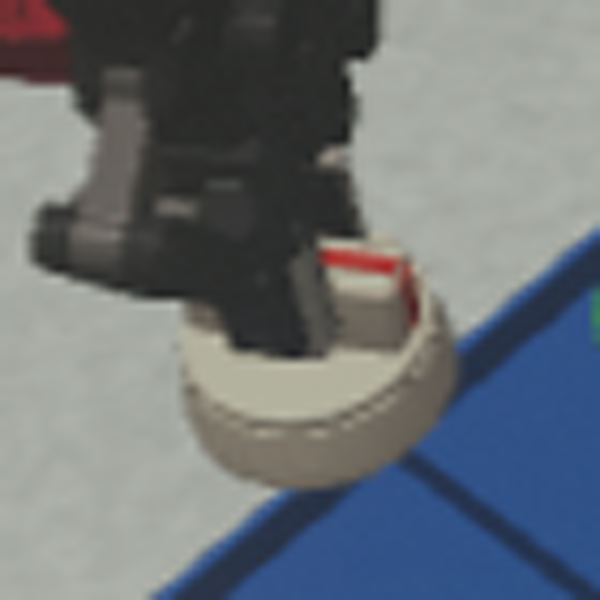

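Knob held level at crop (320,380), with the stripe on the far-right end. I'll carry it over the stem while turning.

```bash
python3 -m handwheel '[[[-0.6,1.2,-0.5,0,0,0.5,0],[-1.5,3.1,-0.5,0,0,1.4,0],[-2.4,5,-0.5,0,0,2.3,0],[-3.3,6.9,-0.5,0,0,3.2,0],[-4.2,8.8,-0.5,0,0,4.1,0],[-5.1,10.7,-0.5,0,0,5,0],[-6,12.6,-0.5,0,0,5.9,0],[-6.9,14.5,-0.5,0,0,6.8,0]]]'; python3 go.py .5087 .1415 .155 -195.3
```

```text
clock: 4.8
eef_pos: [0.5071, 0.0124, 0.1638]
tcp_rot: [-3.141, -0.002, 2.964]
contact_force: [1.9, -0.1, -1.0]
opening: 0.147
grip_force: 60.1
[0.85 5.09 0.35] [-0.01 -0.03  1.03] 4.8 [0.5071 0.0124 0.1638] [-1.7994e+02 -1.3000e-01  1.6983e+02] [ 1.9 -0.1 -1. ]
```

```bash
python3 -m handwheel '[[[0,0,0,0,0,0,0],[0,0,0,0,0,0,0]]]'; python3 go.py .5087 .1415 .135 -195.3
```

```text
clock: 5.0
eef_pos: [0.5076, 0.0116, 0.1638]
tcp_rot: [-3.14, -0.002, 2.97]
contact_force: [-0.2, -0.3, 0.0]
opening: 0.148
grip_force: 60.1
[0.84 5.13 1.15] [-0.01 -0.03  1.1 ] 5.0 [0.5076 0.0116 0.1638] [-1.7993e+02 -1.4000e-01  1.7020e+02] [-0.2 -0.3  0. ]
```

```bash
python3 -m handwheel '[[[0.3,1.7,0,0,0,0.5,0],[0.6,3.4,0.4,0,0,1.1,0],[0.84,5.13,0.8,0,0,1.1,0],[0.84,5.13,1.15,0,0,1.1,0],[0.84,5.13,1.15,0,0,1.1,0],[0.84,5.13,1.15,0,0,1.1,0]]]'; python3 go.py .5087 .1415 .135 -195.3
python3 - <<'E'
from meas import *
s,t=V("scene"),V("top")
o=get_obs();c=s.px(o["eef_pos"]);print(c,t.px(o["eef_pos"]))
cv2.imwrite("pics/c5.png",np.hstack([crop(s,c+[0,10],30,400),crop(t,t.px(o["eef_pos"]),35,400)]))
E
```

```text
clock: 5.6
eef_pos: [0.5098, 0.1388, 0.136]
tcp_rot: [-3.14, -0.001, 2.87]
contact_force: [-0.1, 0.5, -0.1]
opening: 0.146
grip_force: 60.1
[0.07 0.09 0.04] [-0.02 -0.01 -0.05] 5.6 [0.5098 0.1388 0.136 ] [-1.7992e+02 -4.0000e-02  1.6444e+02] [-0.1  0.5 -0.1]
[311.36520972 140.49632668] [188.61525953 211.0941227 ]
```

View pics/c5.png

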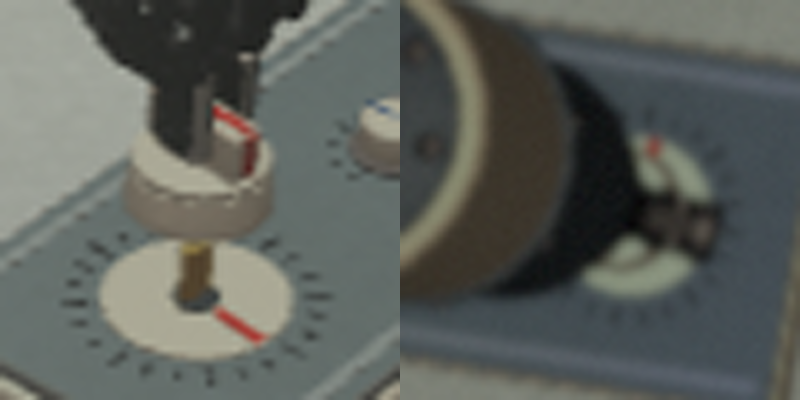

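Scene crop: the knob is at (200,180) with the stripe towards (255,150), and the stem is directly below it at (195,265). The dial stripe at (245,325) is nearly parallel to the knob's. I'll raise the knob a bit so it separates from the disc in the image, then measure the offset within this one view.

```bash
python3 -m handwheel '[[[0.05,0.1,-1,0,0,0,0],[0.05,0.1,-1,0,0,0,0],[0.05,0.1,-1,0,0,0,0],[0.05,0.1,-1,0,0,0,0]]]'; cat > rel.py <<'E'
from meas import *
s=V("scene"); o=get_obs(); p=o["eef_pos"]; c=s.px(p); print(o["clock"],p,np.degrees(o["tcp_rot"]),c)
H=s.hsv(); f=s.im.astype(int)
beige=((f[...,0]-f[...,2])>8)&(f[...,0]>75)
wd=redw(s,(312,168),18)
kn=big((beige|(redw(s,c+[4,-3],12)>0))&roi(s,c+[0,6],20)&(np.mgrid[:420,:560][0]<c[1]+16))
y,x=np.nonzero(kn); print("knob box",x.min(),x.max(),y.min(),y.max(),kn.sum())
zu=p[2]-.025
xb=(x.min()+x.max())/2; yb=y.max()+.5
# near-edge of the underside circle: lowest pixel row at the middle column
col=y[np.abs(x-xb)<=2].max()+.5
near=s.plane((xb,col),zu); d=(near-s.c)[:2]; d/=np.hypot(*d); kc=near[:2]+.028*d
print("near",near,"knob centre",kc,"minus tcp",kc-p[:2])
di=big((beige|(wd>0))&roi(s,(310,167),19)&(np.mgrid[:420,:560][0]>c[1]+17)&~kn)
y,x=np.nonzero(di); print("disc box",x.min(),x.max(),y.min(),y.max())
xm=(x.min()+x.max())/2; n=s.plane((xm,y[np.abs(x-xm)<=2].max()+.5),.0615); d=(n-s.c)[:2]; d/=np.hypot(*d)
a=s.plane((0,0),0); dc=n[:2]+.037*d; print("disc centre",dc,"knob-disc",kc-dc)
# yaw of both stripes in the same view
print("knob stripe",lin(s,redw(s,c+[4,-3],12),p[2]+.017),"dial",lin(s,wd,.0615))
im=s.im[:,:,::-1].copy(); im[kn]=(0,255,0); im[di]=(255,0,255); v=s; s.im=im[:,:,::-1]; cv2.imwrite("pics/m.png",crop(s,c+[0,12],32,500))
E
python3 rel.py
```

```text
clock: 6.1
eef_pos: [0.5091, 0.1426, 0.161]
tcp_rot: [-3.142, -0.0, 2.87]
contact_force: [-0.0, -0.4, -0.3]
opening: 0.146
grip_force: 60.1
6.15 [0.50896301 0.14265522 0.16080785] [-1.79972316e+02 -4.59105113e-02  1.64467580e+02] [312.18029596 131.38684949]
knob box 300 322 126 146 342
near [0.5211868  0.11825998 0.13580785] knob centre [0.50817825 0.14305469] minus tcp [-0.00078476  0.00039947]
disc box 296 324 156 173
disc centre [0.51111444 0.14154312] knob-disc [-0.00293619  0.00151157]
knob stripe (np.float64(140.79870647044635), array([ 2.92821467, 10.04219577])) dial (np.float64(163.72451552533857), array([1.71144456, 7.16881897]))
```

View pics/m.png

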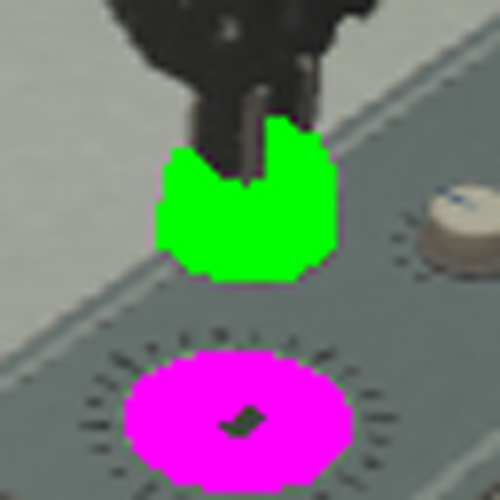

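The masks are clean. Knob and stem yaws agree within about 1° (-15.5 and -15.3), and the xy offset is about 1 mm. Descending in steps with force checks.

```bash
python3 go.py .510 .1412 .112 -195.3
```

```text
[-0.06 -0.04  1.95] [-0.01 -0.01 -0.05] 6.15 [0.509  0.1427 0.1608] [-1.7997e+02 -5.0000e-02  1.6447e+02] [-0.3 -0.1 -0.8]
```

```bash
python3 -m handwheel '[[[-0.06,-0.04,0.7,0,0,0,0],[-0.06,-0.04,1.4,0,0,0,0],[-0.06,-0.04,1.9,0,0,0,0],[-0.06,-0.04,1.95,0,0,0,0],[-0.06,-0.04,1.95,0,0,0,0]]]';  python3 -m handwheel '[[[0,0,0.05,0,0,0,0],[0,0,0.1,0,0,0,0],[0,0,0.15,0,0,0,0],[0,0,0.2,0,0,0,0],[0,0,0.2,0,0,0,0]]]'; python3 go.py .510 .1412 .099 -195.3
```

```text
clock: 6.65
eef_pos: [0.5104, 0.1416, 0.1123]
tcp_rot: [-3.141, -0.001, 2.871]
contact_force: [-0.5, 0.8, -0.5]
opening: 0.147
grip_force: 60.1
clock: 7.15
eef_pos: [0.5104, 0.1419, 0.1075]
tcp_rot: [-3.142, -0.0, 2.871]
contact_force: [0.2, 0.6, -0.8]
opening: 0.141
grip_force: 60.1
[ 0.01 -0.03  0.34] [-0.   -0.   -0.04] 7.15 [0.5104 0.1419 0.1075] [-1.8000e+02 -1.0000e-02  1.6451e+02] [ 0.2  0.6 -0.8]
```

```bash
python3 -m handwheel '[[[0,0,0.05,0,0,0,0],[0,0,0.1,0,0,0,0],[0,0,0.15,0,0,0,0],[0,0,0.2,0,0,0,0],[0,0,0.2,0,0,0,0]]]'; python3 go.py .510 .1412 .099 -195.3
```

```text
clock: 7.65
eef_pos: [0.5103, 0.142, 0.1023]
tcp_rot: [-3.142, -0.0, 2.871]
contact_force: [-0.8, 0.7, -0.7]
opening: 0.148
grip_force: 60.1
[ 0.   -0.03  0.13] [-0.   -0.01 -0.04] 7.65 [0.5103 0.142  0.1023] [-1.8000e+02 -3.0000e-02  1.6451e+02] [-0.8  0.7 -0.7]
```

Underside is about 8 mm below the stem top with no force, so the stem has entered the hole.

```bash
python3 -m handwheel '[[[0,0,0.1,0,0,0,0],[0,0,0.2,0,0,0,0],[0,0,0.3,0,0,0,0],[0,0,0.3,0,0,0,0]]]';python3 -m handwheel '[[[0,0,0.06,0,0,0,0],[0,0,0.12,0,0,0,0],[0,0,0.12,0,0,0,0]]]'; python3 -m handwheel '[[[0,0,0.06,0,0,0,0],[0,0,0.12,0,0,0,0],[0,0,0.12,0,0,0,0]]]'
```

```text
clock: 8.05
eef_pos: [0.5102, 0.1419, 0.0945]
tcp_rot: [-3.141, -0.001, 2.871]
contact_force: [-1.1, 2.2, -1.9]
opening: 0.147
grip_force: 60.0
clock: 8.35
eef_pos: [0.5104, 0.142, 0.0922]
tcp_rot: [3.141, -0.0, 2.871]
contact_force: [-3.4, 1.9, 3.4]
opening: 0.144
grip_force: 60.7
clock: 8.65
eef_pos: [0.5104, 0.142, 0.0893]
tcp_rot: [3.141, 0.0, 2.871]
contact_force: [-5.1, 2.5, 6.0]
opening: 0.148
grip_force: 61.1
```

```bash
python3 -m handwheel '[[[0.02,0,0.06,0,0,0,0],[0.03,0,0.1,0,0,0,0],[0.03,0,0.1,0,0,0,0]]]'; python3 -m handwheel '[[[0,0,0.04,0,0,0,0],[0,0,0.08,0,0,0,0],[0,0,0.08,0,0,0,0]]]'
```

```text
clock: 8.95
eef_pos: [0.5105, 0.142, 0.0887]
tcp_rot: [3.141, 0.002, 2.872]
contact_force: [-7.3, 0.2, 15.1]
opening: 0.143
grip_force: 62.4
clock: 9.25
eef_pos: [0.5107, 0.1421, 0.0884]
tcp_rot: [3.14, 0.004, 2.873]
contact_force: [-11.4, 0.9, 27.0]
opening: 0.142
grip_force: 63.9
```

```bash
python3 -m handwheel '[[[0,0,0,0,0,0,0],[0,0,0,0,0,0,0],[0,0,0,0,0,0,0]]]'; python3 - <<'E'
from h import *
s=V("scene");o=get_obs();c=s.px(o["eef_pos"]);print(c,o["contact_force"],o["eef_pos"])
cv2.imwrite("pics/c6.png",crop(s,c+[0,5],25,600))
E
```

```text
clock: 9.55
eef_pos: [0.5107, 0.1421, 0.0884]
tcp_rot: [3.14, 0.004, 2.873]
contact_force: [-11.4, 0.5, 26.1]
opening: 0.144
grip_force: 63.9
[311.12503655 155.77419788] [-11.70511928   1.04259426  26.92432444] [0.51074462 0.14205465 0.08841461]
```

View pics/c6.png

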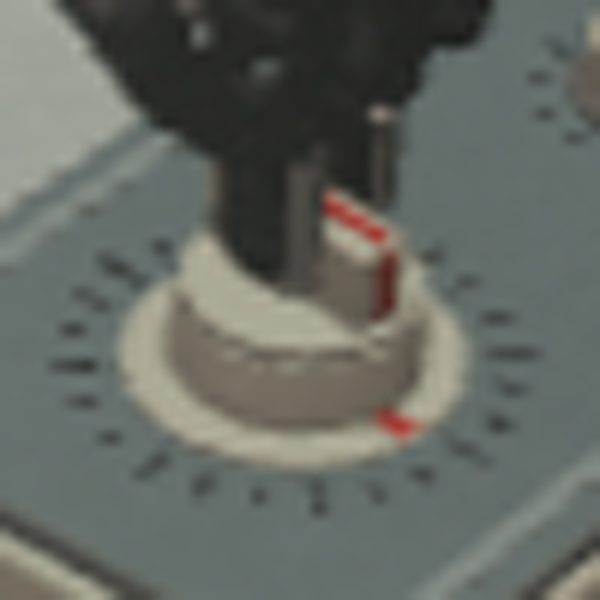

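The picture shows the knob fully down and centred on the dial disc, its stripe at crop (385,270) in line with the dial stripe at (400,425). The arm is pressing with a steady 26 N against the hard stop at the expected height.

```bash
python3 -c "from plant import finish_job; print(finish_job())"
```

```text
the job is handed in; nothing more can be done
None
```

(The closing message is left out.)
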